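Unscrew the clamp's oil plug at the peg fitting counter

TASK

Open the oil port of the red cam clamp: turn the brass plug's thumb tab anticlockwise (as seen facing the port) until it stands upright and the thread lets go, draw the plug straight out, and set it down in the wooden tray, letting go only when it is down. Leave the clamp's black knob as it is, so that the headstock stays gripped.

Things in the scene. Friction and masses are not known exactly. Their poses are not given: they have to be found in the camera images.
- plug: Brass plug in the port. Origin: on its axis under the mid tab, 25 mm before the port face, 85 mm above table. x: axis, into port; z: along the flat thumb tab, 10 thick (y), 22 wide (x), grip 9-44 mm from axis. Behind origin: collar dia 28 at 19-24 mm, shank dia 16 to 60, lug (radius 20, tab side) at 34-40. Tab starts leaning 40 deg right seen from robot (roll +0.7). 60-130 g, turns freely.
- clamp: Red cam clamp, fixed, gripping a headstock behind. Origin: on table below mid port, in front face; x into port, z up. Block 80 wide, 119 high, port axis 85 mm up, keyway above it. The port's thread holds the plug (2 mm play) until its tab is within 12 deg of upright; stops 10 deg past upright and 12 deg beyond the start. It then slides out along clamp -x; 40 mm clears. Front is free for 100 mm.
- cam_knob (a joint): Black knob on top of the clamp, 118 mm behind its front face, drives the cam: angle in rad, 0 at the start (headstock gripped), growing clockwise from above. To be left alone.
- tray: Open wooden tray with a cork floor, fixed to the table, 170 mm (its x) by 150 mm (its y) outside and 24 mm high, walls 6 mm, floor about 6 mm above the table. Origin: centre of its underside, z up.
Things that resemble listed ones, but are neither listed nor needed, are in the scene too. Several things have the shape of the plug; the one meant has the colours described above.

How it is judged (in metres and radians):
On the way, in this order (a step that is already met when the one before it is completed fails the run):
1. the plug is turned in the port until its tab is upright (within 20 degrees) (angle between plug's own z axis and vertical below 0.35 rad and x of plug in the frame of clamp above -0.045 m and z of plug in the frame of clamp below 0.1 m), for 0.05 s.
2. the plug is drawn out, clear of the port (70 mm or more from the clamp's front face) (x of plug in the frame of clamp below -0.07 m), for 0.05 s.
3. the plug is lowered into the tray (its origin less than 50 mm above the tray's underside) while still held (contact force between the fingers and plug above 0.5 N and z of plug in the frame of tray below 0.05 m and x of plug in the frame of tray between -0.079 and 0.079 m and y of plug in the frame of tray between -0.069 and 0.069 m), for 0.05 s.
At the end, for the whole second after the job is handed in: The plug lies at rest in the tray: its origin inside the tray's walls and less than 40 mm above the tray's underside. The black knob stands within 0.25 rad of its start (z of plug in the frame of tray below 0.04 m and x of plug in the frame of tray between -0.079 and 0.079 m and y of plug in the frame of tray between -0.069 and 0.069 m and linear speed of plug below 0.03 m/s and value of joint cam_knob below 0.25 rad); the robot touches nothing.
It fails at once if the black knob is turned by more than 0.25 rad (value of joint cam_knob above 0.25 rad).
It also fails if it takes over 48 s, if anything falls off the work surface, if the arm or the gripper's body presses on something with over 40 N, if the wrist force passes 120 N, or if a joint passes its speed limit or range.

ROBOT

A 6-joint arm with a two-finger parallel gripper is mounted at the origin on the work surface. World frame = base frame: x ahead of the robot, y to its left, z up, the work surface at z = 0. Lengths are in m, angles in degrees, forces in N, time in s.
With the tool pointing down it reaches from about 0.4 to 0.825 m from the base axis. Payload 7 kg.
Tool frame: the origin (TCP) lies at the very end of the fingers, on their centre line; the grasp point (between the pads) lies r.pinch_z behind it (r.pinch_z is the distance from the TCP to the grasp point, in m); z points along the fingers, y is the direction in which the jaws open and shut (so a half turn about z gives the same grasp; the last joint's range is limited). The gripper opens to 88 mm and grips with 3 to 60 N. Pads are 19 mm wide; open, the fingers measure 130 mm over their backs; the gripper's body (78 mm by 193 mm) begins 47 mm behind the grasp point.
Start: joints at [82.855, 20.546, 0.682, 0, -70.136, -16.507], TCP at [0.271, 0.618, 0.227] pointing down, gripper open.
Joint ranges: [-176.03, 176.03], [-82.01, 121.73], [-58.28, 71.71], [-173.87, 95.51], [-174.79, -0.11], [-173.66, 173.66]. Speed limits (degrees/s): [136.94, 136.94, 172.46, 180, 180, 180].

INTERFACE

Orientations are given as [roll, pitch, yaw] about the fixed x, y, z axes, in that order (R = Rz(yaw) Ry(pitch) Rx(roll)).
In Python, from plant import r gives the robot as it stands. The module is installed in compiled form; this text tells all that it offers.
- The arm moves only by the tool servo_tool, never from a script. Its argument "steps" is a list of rows, each a list of 5 numbers: the finger opening in cm, from 0 to 8.76, then the shift along the tool's x, y, z in cm, then the turn about the tool's z in degrees. In form: [[fingers, x, y, z, spin], ...]. A call has 1 to 8 rows; each row shifts and turns the commanded pose from where the row before left it, along the tool's axes as they then stand; what a row does not reach is not made up. A row lasts 1/8 s, in which the tool goes at most 62.5 mm and 10.7 degrees, less where a joint would pass 70% of its speed; a pose out of reach is approached as far as the arm can. A call with a gripper value outside its range is refused whole. The fingers move at their own pace and stop on an object; "squeeze" is the grip in N (left out, the last holds). Time passes only in rows, so rows that do not move let the fingers close. It gives the time, the measured TCP pose, the force and the opening at its end, in the units of the state.
- r.get_state(): the state, without advancing time (a new reading comes with each control period).
- r.capture(name): name is "scene" or "top" or "wrist"; returns the picture (384x512x3 uint8, red, green, blue); there is no depth.
- r.calibration(name): a dict with "K" (3x3 intrinsics, pixels), "dist_coeffs" ([k1, k2, p1, p2, k3] as OpenCV has them; the pictures are not rectified), "rvec" (rotation vector, rad) and "tvec" (3), from world to camera coordinates, as OpenCV has them; the wrist camera has in their place "tool_from_camera" (4x4, takes a point from camera to tool coordinates, whose origin is the TCP and whose axes are the flange's). Camera axes: x right, y down, z forward; pixel columns grow to the right and rows downward; lengths in m; the calibration is good to about 2 mm. A picture is of the moment at which its call begins: read the wrist's pose just before it. calibration takes no time and is no camera call.
- r.close_job(): hands the job in, once; it reports no verdict.
The state is a dict: "time_s": time; "joints": joint angles; "qd": joint speeds; "joint_torque": joint torques, N m; "tcp_pos": TCP position; "eef_rot": TCP orientation; "contact_force": force on the tool from outside, world axes, zero at the start; "moment": the same for the moment, N m; "gripper_width": finger opening in m.
Only numpy, scipy, OpenCV 4.12 (cv2) and the standard library are available. Lean on these libraries where they do the work, as an engineer would, in place of code of your own. Each camera call takes 0.05 s, during which the arm holds its last target.

## Working session

There is one attempt and no reset: what is moved stays moved. The work goes in short steps, Python scripts to look and compute and a tool call to move; the robot and the scene stay as the last step left them, time stands still between calls to the robot, and variables do not carry over. Pictures are saved under pics/ and viewed, and the job is handed in when it is done.

Besides the shell and the picture viewer there is one more tool, called after "Emit:" as name(argument=value, ...) on one line, values as JSON. servo_tool: Moves the arm, as the interface text tells. Its arguments: {"type":"object","properties":{"steps":{"type":"array","items":{"type":"array","items":{"type":"number"}}},"squeeze":{"type":"number"}},"required":["steps"]}

```bash
mkdir -p pics; python3 - <<'E'
from plant import r
import cv2
s=r.get_state();print(s, r.pinch_z)
for n in("scene","top","wrist"):
    im=r.capture(n);cv2.imwrite(f"pics/{n}0.png",im[...,::-1]);c=r.calibration(n)
    print(n,c)
E
```

```text
{'time_s': 0.0, 'joints': array([ 8.28546924e+01,  2.05917705e+01,  6.33542092e-01, -1.96277099e-02,
       -7.01384362e+01, -1.65083694e+01]), 'qd': array([-0.03643363,  0.03874598,  0.0005115 , -0.00607591,  0.01359482,
        0.07900965]), 'joint_torque': array([ 4.37069320e-04, -5.82709622e+01,  2.93066704e+01,  6.99735850e+00,
        7.29675448e-03, -1.51614631e-04]), 'tcp_pos': array([0.2706281 , 0.61781948, 0.22561872]), 'eef_rot': array([ 1.79902077e+02, -9.77965989e-03, -2.36603527e+01]), 'contact_force': array([ 0.12522318, -0.23959395,  0.07089462]), 'moment': array([ 0.03155382, -0.02673584,  0.01101034]), 'gripper_width': 0.08765900409593355} 0.0188
scene {'K': array([[441.18999911,   0.        , 259.22634931],
       [  0.        , 441.18999911, 187.16285334],
       [  0.        ,   0.        ,   1.        ]]), 'dist_coeffs': array([-0.01559171,  0.        ,  0.        ,  0.        ,  0.        ]), 'rvec': array([ 2.07296421,  0.77143069, -0.42233128]), 'tvec': array([-0.42101329, -0.14192562,  1.49631876])}
top {'K': array([[358.35818241,   0.        , 254.57159406]
[... 233 characters left out ...]
1,  0.09509901]), 'tvec': array([2.80973179e-04, 5.91618920e-01, 8.04769638e-01])}
wrist {'K': array([[283.68920261,   0.        , 258.33418582],
       [  0.        , 283.68920261, 190.86011881],
       [  0.        ,   0.        ,   1.        ]]), 'dist_coeffs': array([-0.06351846,  0.        ,  0.        ,  0.        ,  0.        ]), 'tool_from_camera': array([[ 3.73447637e-04, -9.59204135e-01, -2.82714145e-01,
         7.68347805e-02],
       [ 9.99999823e-01,  4.89177042e-04, -3.38762924e-04,
        -2.22253201e-04],
       [ 4.63240067e-04, -2.82713969e-01,  9.59204148e-01,
        -1.58892635e-01],
       [ 0.00000000e+00,  0.00000000e+00,  0.00000000e+00,
         1.00000000e+00]])}
```

View pics/scene0.png

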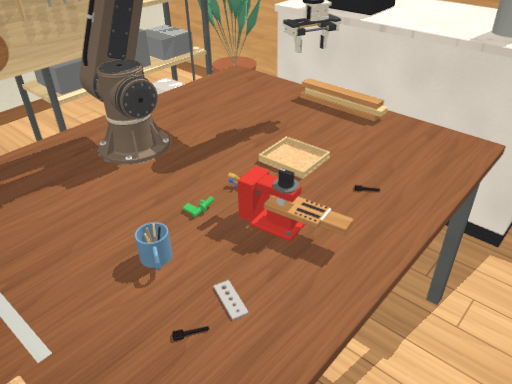

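View pics/top0.png

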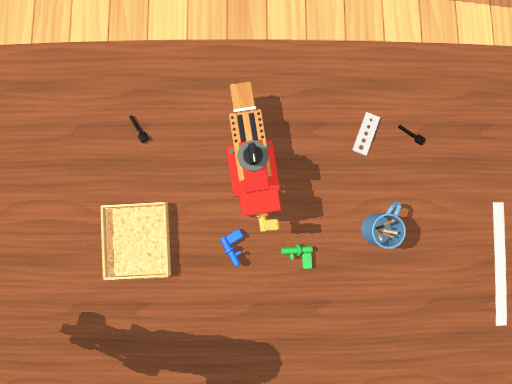

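View pics/wrist0.png

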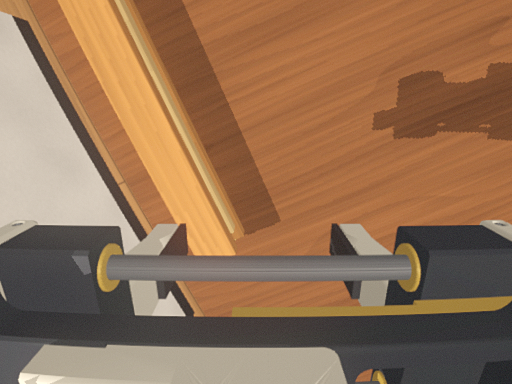

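The top view has image up = +x and image left = +y. It shows the red clamp at (258,190), the brass plug at about (265,223), the tray at (136,241), and blue and green decoys at (233,247) and (298,253). I'll zoom in next.

```bash
python3 - <<'E'
import cv2
a=cv2.imread("pics/top0.png")[130:280,200:330];cv2.imwrite("pics/topz.png",cv2.resize(a,None,fx=4.6,fy=4,interpolation=cv2.INTER_CUBIC) if 0 else cv2.resize(a,None,fx=4,fy=4,interpolation=cv2.INTER_CUBIC))
a=cv2.imread("pics/scene0.png")[130:250,220:360];cv2.imwrite("pics/scenez.png",cv2.resize(a,None,fx=5,fy=5,interpolation=cv2.INTER_CUBIC))
E
cat > h.py <<'E'
import numpy as np,cv2
from plant import r
from scipy.spatial.transform import Rotation as Ro
def wrist_ext(s):
    T=np.eye(4);T[:3,:3]=Ro.from_euler('xyz',s['eef_rot'],degrees=True).as_matrix();T[:3,3]=s['tcp_pos']
    M=np.linalg.inv(T@r.calibration('wrist')['tool_from_camera']);return M[:3,:3],M[:3,3]
def ext(n,s=None):
    c=r.calibration(n)
    if n=='wrist': return wrist_ext(s)
    return cv2.Rodrigues(c['rvec'])[0],c['tvec']
def back(n,pts,z,s=None):
    c=r.calibration(n);R,t=ext(n,s);o=[]
    u=cv2.undistortPoints(np.array(pts,float).reshape(-1,1,2),c['K'],c['dist_coeffs']).reshape(-1,2)
    C=-R.T@t
    for i,p in enumerate(u):
        d=R.T@np.array([*p,1]);zz=z if np.isscalar(z) else z[i];o.append(C+d*(zz-C[2])/d[2])
    return np.array(o)
def proj(n,P,s=None):
    c=r.calibration(n);R,t=ext(n,s)
    return cv2.projectPoints(np.array(P,float).reshape(-1,1,3),cv2.Rodrigues(R)[0],t,c['K'],c['dist_coeffs'])[0].reshape(-1,2)
E
python3 -c "
from h import *
print(back('top',[[102,204],[169,202],[170,277],[103,279]],0.024))"
```

```text
[[0.55122079 0.34644878 0.024     ]
 [0.55519381 0.19213909 0.024     ]
 [0.38587857 0.18920683 0.024     ]
 [0.38109501 0.34218338 0.024     ]]
```

View pics/topz.png

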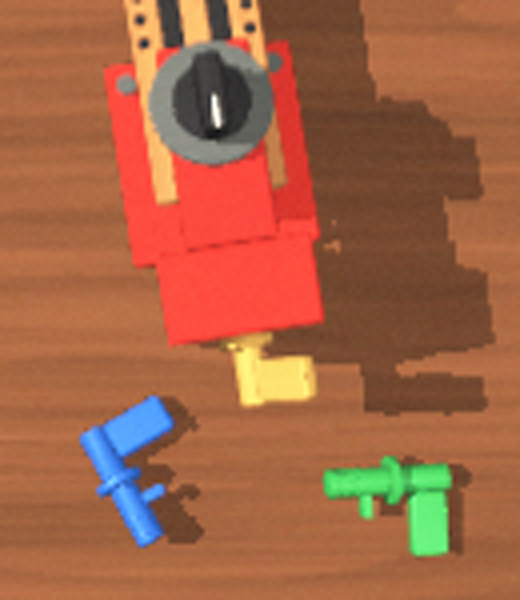

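View pics/scenez.png

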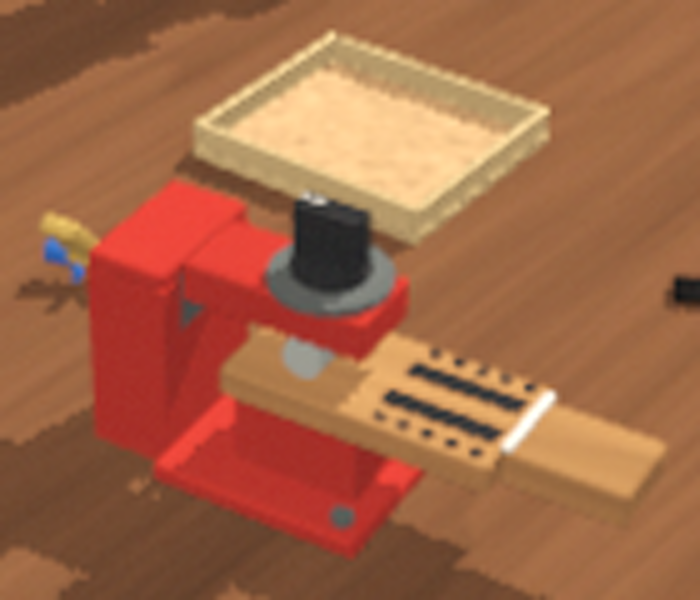

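```bash
python3 - <<'E'
from h import *
f=back('top',[[242.6,216],[280.6,210]],0.119);print(f,np.linalg.norm(f[0]-f[1]))
d=f[0]-f[1];m=f.mean(0);yaw=np.degrees(np.arctan2(-d[0],d[1]));print('mid',m,'yaw',yaw)
R=Ro.from_euler('z',yaw,degrees=True).as_matrix();m[2]=0
for roll in(.7,):
  Rp=R@Ro.from_euler('x',roll).as_matrix();o=m+R@[-.025,0,.085];print('plug o',o)
  P=[o+Rp@np.array(p) for p in([-.011,-.005,.044],[.011,-.005,.044],[-.011,.005,.044],[.011,.005,.044],[-.011,.005,.009],[.011,.005,.009],[.0,0,0])]
  q=proj('top',P);print(((q-[200,130])*4).round())
  c=cv2.imread('pics/topz.png')
  for x in (q-[200,130])*4+2: cv2.circle(c,tuple(int(v) for v in x),3,(255,0,255),-1)
  cv2.imwrite('pics/ov.png',c[200:500])
E
```

```text
[[ 0.52430238  0.02344875  0.119     ]
 [ 0.53582496 -0.05318198  0.119     ]] 0.07749217759835395
mid [ 0.53006367 -0.01486662  0.119     ] yaw 8.551212173641261
plug o [ 0.50534159 -0.01858395  0.085     ]
[[320. 393.]
 [313. 349.]
 [306. 396.]
 [299. 352.]
 [259. 400.]
 [253. 358.]
 [251. 378.]]
```

View pics/ov.png

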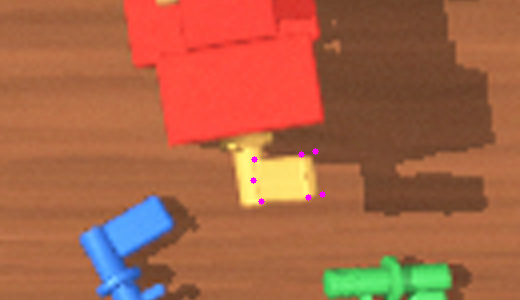

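Emit:
servo_tool(steps=[[8.76,2.96,3.76,0.1,0],[8.76,2.96,3.76,0.1,0],[8.76,2.96,3.76,0.1,0],[8.76,2.96,3.76,0.1,0],[8.76,2.96,3.76,0.1,0],[8.76,2.96,3.76,0.1,0],[8.76,2.96,3.76,0.1,0],[8.76,2.96,3.76,0.1,0]], squeeze=15)

```text
time_s: 1.15
tcp_pos: [0.3671, 0.2462, 0.2185]
eef_rot: [-180.0, 0.0, -23.6]
contact_force: [-0.1, 0.6, 0.9]
gripper_width: 0.0873
```

Emit:
servo_tool(steps=[[8.76,2.96,3.76,0.1,0],[8.76,2.96,3.76,0.1,0],[8.76,2.96,3.76,0.1,0],[8.76,2.96,3.76,0.1,0],[8.76,2.96,3.76,0.1,0],[8.76,2.96,3.76,0.1,0],[8.76,0,0,0,-10.7],[8.76,0,0,0,-10.7]])

```text
time_s: 2.15
tcp_pos: [0.439, -0.0312, 0.2123]
eef_rot: [180.0, 0.0, -2.0]
contact_force: [-0.2, -0.1, -0.0]
gripper_width: 0.0876
```

Emit:
servo_tool(steps=[[8.76,0,0,0,-10.7],[8.76,0,0,0,0],[8.76,0,0,0,0]])

```text
time_s: 2.52
tcp_pos: [0.4391, -0.0301, 0.2125]
eef_rot: [-180.0, 0.0, 8.2]
contact_force: [0.1, -0.4, -0.9]
gripper_width: 0.0874
```

```bash
python3 - <<'E'
from h import *
s=r.get_state();im=r.capture('wrist');cv2.imwrite('pics/w1.png',im[...,::-1]);np.save('s1.npy',s,allow_pickle=True)
print(s['time_s'],s['tcp_pos'],s['eef_rot'],s['joints'])
E
```

```text
2.525 [ 0.43912268 -0.03013107  0.21251151] [-1.79998638e+02  6.01598329e-03  8.21245288e+00] [ 2.19054626e+01 -1.64784644e+00 -2.85257817e+01 -3.08037180e-03
 -6.31275873e+01  7.63083827e+01]
```

View pics/w1.png

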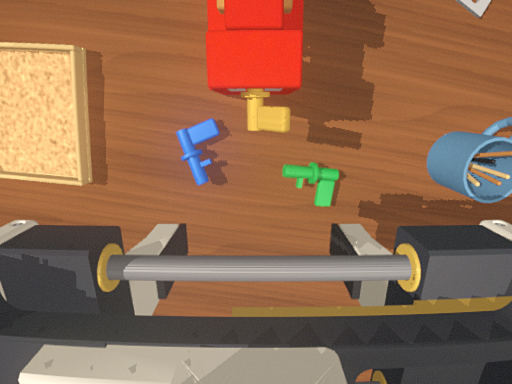

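```bash
python3 - <<'E'
import cv2
a=cv2.imread("pics/w1.png")[20:150,195:320];cv2.imwrite("pics/w1z.png",cv2.resize(a,None,fx=4.5,fy=4.5,interpolation=cv2.INTER_CUBIC))
E
```

```text
(no output)
```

View pics/w1z.png

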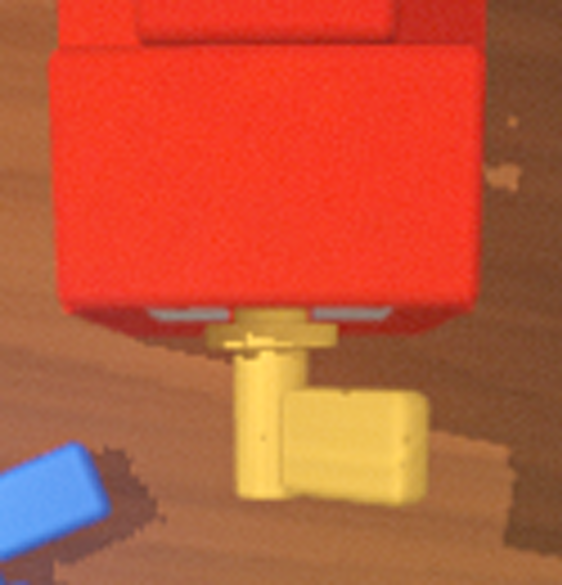

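```bash
python3 - <<'E'
from h import *
s=np.load('s1.npy',allow_pickle=True).item()
cv=lambda p:[[195+a/4.5-.4,20+b/4.5-.4] for a,b in p]
f=back('wrist',cv([(63,304),(473,302)]),.119,s);d=f[0]-f[1];print(f,np.linalg.norm(d),np.degrees(np.arctan2(-d[0],d[1])))
b=back('wrist',cv([(55,50),(483,48)]),.119,s);print(b,np.linalg.norm(b[0]-b[1]))
p=back('wrist',cv([(271,360),(267,495)]),.088,s);print('axis',p,np.degrees(np.arctan2((p[0]-p[1])[1],(p[0]-p[1])[0])))
t=back('wrist',cv([(428,400),(425,495)]),.1165,s);print('tab end',t)
c=back('wrist',cv([(205,335),(337,335)]),.085,s);print('collar',c)
yaw=8.2;R=Ro.from_euler('z',yaw,degrees=True).as_matrix()
for x in(f,p,t,c): print('rel clampframe', (x-f.mean(0))@R)
t=back('wrist',[[83,45],[91,184]],.024,s);print(t,np.degrees(np.arctan2((t[0]-t[1])[1],(t[0]-t[1])[0])))
E
```

```text
[[ 0.52608635  0.02499766  0.119     ]
 [ 0.53741606 -0.05116435  0.119     ]] 0.07700008860314148 8.46115721393358
[[ 0.56975438  0.03106941  0.119     ]
 [ 0.58105398 -0.04525498  0.119     ]] 0.07715629042142141
axis [[ 0.52224157 -0.01464116  0.088     ]
 [ 0.49404677 -0.01775122  0.088     ]] 6.294633383296427
tab end [[ 0.51857057 -0.04609047  0.1165    ]
 [ 0.5006622  -0.0485915   0.1165    ]]
collar [[ 5.25426762e-01  1.14939469e-04  8.50000000e-02]
 [ 5.29457327e-01 -2.78455518e-02  8.50000000e-02]]
rel clampframe [[-0.00017548  0.03849964  0.        ]
 [ 0.00017548 -0.03849964  0.        ]]
rel clampframe [[-0.0096346  -0.00018554 -0.031     ]
 [-0.03798473  0.00075759 -0.031     ]]
rel clampframe [[-0.01775365 -0.03078973 -0.0025    ]
 [-0.03583565 -0.03071094 -0.0025    ]]
rel clampframe [[-0.00437733  0.0139654  -0.034     ]
 [-0.00437594 -0.01428411 -0.034     ]]
[[0.55860983 0.19168538 0.024     ]
 [0.39200698 0.18255158 0.024     ]] 3.1380322298951993
```

The clamp measures consistently: mid-front (0.532, -0.013), yaw 8.4°, plug axis centred on it, and the collar measures 28 mm. I'll move over the plug axis and descend with the jaws open on either side of the leaning tab.

Emit:
servo_tool(steps=[[8.76,2.2,-0.1,0,-0.2],[8.76,2.4,-0.15,0,0],[8.76,2.2,-0.1,0,0],[8.76,0,0,2.0,0],[8.76,0,0,2.5,0],[8.76,0,0,2.5,0],[8.76,0,0,0,0]])

```text
time_s: 3.45
tcp_pos: [0.5047, -0.0168, 0.141]
eef_rot: [180.0, 0.2, 8.5]
contact_force: [-0.1, -0.4, -0.4]
gripper_width: 0.0874
```

```bash
python3 - <<'E'
from h import *
s=r.get_state();im=r.capture('wrist');cv2.imwrite('pics/w2.png',im[...,::-1])
print(s['time_s'],s['tcp_pos'],s['eef_rot'],s['contact_force'])
E
```

```text
3.45 [ 0.5046704  -0.01680658  0.14101298] [179.97002857   0.22066349   8.53653068] [-0.07185727 -0.39043562 -0.35594297]
```

View pics/w2.png

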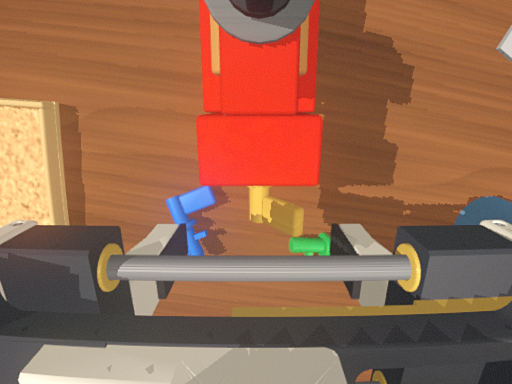

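The tab at (285,215) sits between the fingers and nothing is in the way. I'll go down and close gently, so the right finger swings the tab upright.

Emit:
servo_tool(steps=[[8.76,0,0,1.5,0],[8.76,0,0,1.5,0],[8.76,0,0,1.3,0],[8.76,0,0,0,0],[6.5,0,0,0,0],[5.5,0,0,0,0],[4.5,0,0,0,0]], squeeze=10)

```text
time_s: 4.38
tcp_pos: [0.5062, -0.0165, 0.1]
eef_rot: [-180.0, -0.0, 8.7]
contact_force: [1.0, -0.8, 0.3]
gripper_width: 0.063
```

Emit:
servo_tool(steps=[[3.5,0,0,0,0],[2.5,0,0,0,0],[1.8,0,0,0,0],[1.2,0,0,0,0],[0.5,0,0,0,0],[0.5,0,0,0,0],[0.5,0,0,0,0]])

```text
time_s: 5.25
tcp_pos: [0.5059, -0.0165, 0.0995]
eef_rot: [-180.0, 0.0, 8.6]
contact_force: [0.2, 0.3, 0.6]
gripper_width: 0.0098
```

```bash
python3 - <<'E'
from h import *
s=r.get_state();im=r.capture('wrist');cv2.imwrite('pics/w3.png',im[...,::-1])
cv2.imwrite('pics/t3.png',cv2.resize(r.capture('top')[150:280,190:340,::-1],None,fx=4,fy=4))
print(s['time_s'],s['tcp_pos'],s['eef_rot'],s['contact_force'],s['gripper_width'])
E
```

```text
5.25 [ 0.50586987 -0.01648684  0.09950932] [-1.79994851e+02  4.97539632e-03  8.64897599e+00] [0.18955325 0.34698445 0.56480269] 0.009762584116835714
```

View pics/w3.png

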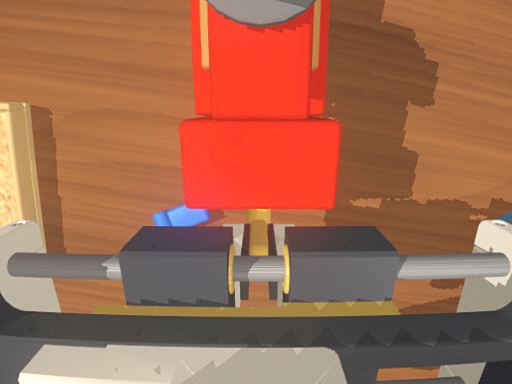

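The opening is 9.8 mm with almost no side force, so the tab is flat between the pads and upright. I'll firm up the grip and draw it out.

Emit:
servo_tool(steps=[[0.5,0,0,0,0],[0.5,0,0,0,0],[0.5,-0.3,0,0,0],[0.5,-0.4,0,0,0],[0.5,-0.5,0,0,0]], squeeze=30)

```text
time_s: 5.98
tcp_pos: [0.4935, -0.0185, 0.0995]
eef_rot: [180.0, 0.0, 8.6]
contact_force: [0.1, 0.4, -1.9]
gripper_width: 0.0098
```

Emit:
servo_tool(steps=[[0.5,-0.8,0,0,0],[0.5,-0.8,0,0,0],[0.5,-0.8,0,0,0],[0.5,-0.8,0,0,0],[0.5,-0.8,0,0,0],[0.5,-0.8,0,0,0],[0.5,-0.8,0,0,0],[0.5,0,0,0,0]])

```text
time_s: 6.98
tcp_pos: [0.4381, -0.0269, 0.0996]
eef_rot: [-180.0, -0.0, 8.7]
contact_force: [0.3, 0.6, -1.0]
gripper_width: 0.01
```

```bash
python3 - <<'E'
from h import *
s=r.get_state();im=r.capture('wrist');cv2.imwrite('pics/w4.png',im[...,::-1])
print(s['time_s'],s['tcp_pos'],s['eef_rot'],s['contact_force'],s['gripper_width'])
E
```

```text
6.975 [ 0.43813354 -0.02687381  0.09963541] [-1.79996460e+02 -1.03840467e-03  8.65619140e+00] [ 0.25486578  0.60550541 -0.9500306 ] 0.010034611878695875
```

View pics/w4.png

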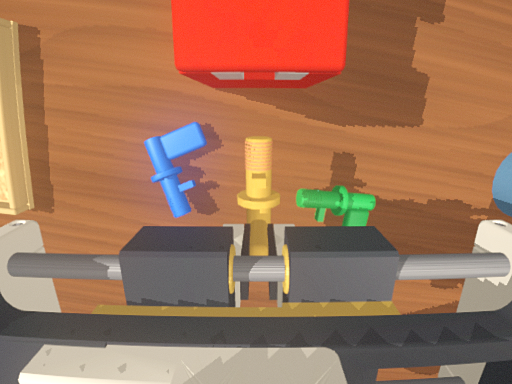

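The plug is out and held square, with its shank at (258,165). Now I'll lift it and carry it over the tray.

Emit:
servo_tool(steps=[[0.5,0,0,-2,0],[0.5,0,0,-2,0],[0.5,0.5,-2.4,0,0],[0.5,0.7,-3.8,0,0],[0.5,0.7,-3.8,0,0],[0.5,0.7,-3.8,0,0],[0.5,0.7,-3.8,0,0],[0.5,0.7,-3.8,0,0]])

```text
time_s: 8.02
tcp_pos: [0.4463, 0.1924, 0.1396]
eef_rot: [-180.0, -0.0, 8.7]
contact_force: [0.4, 0.6, -1.4]
gripper_width: 0.0096
```

Emit:
servo_tool(steps=[[0.5,0.7,-3.8,0,0],[0.5,0.7,-3.6,0,0],[0.5,0,0,0,6],[0.5,0,0,0,0],[0.5,0,0,0,0]])

```text
time_s: 8.65
tcp_pos: [0.4488, 0.2658, 0.1395]
eef_rot: [180.0, 0.0, 2.8]
contact_force: [-0.7, -0.3, -1.0]
gripper_width: 0.0096
```

```bash
python3 - <<'E'
from h import *
s=r.get_state();im=r.capture('wrist');cv2.imwrite('pics/w5.png',im[...,::-1])
cv2.imwrite('pics/t5.png',cv2.resize(r.capture('scene')[100:220,200:350,::-1],None,fx=4,fy=4))
print(s['time_s'],s['tcp_pos'],s['eef_rot'],s['contact_force'],s['gripper_width'])
E
```

```text
8.65 [0.44881412 0.2657803  0.13946302] [1.79987671e+02 8.79197283e-03 2.75155240e+00] [-0.69803013 -0.34046481 -0.9569208 ] 0.009582758031859278
```

View pics/w5.png

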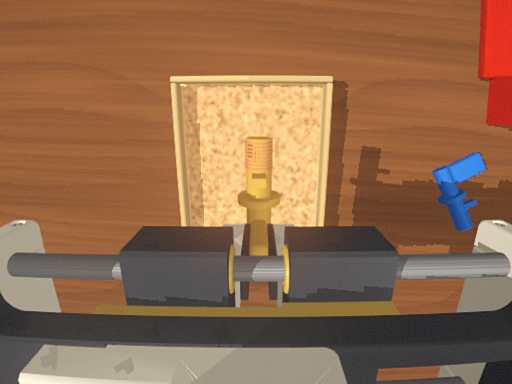

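View pics/t5.png

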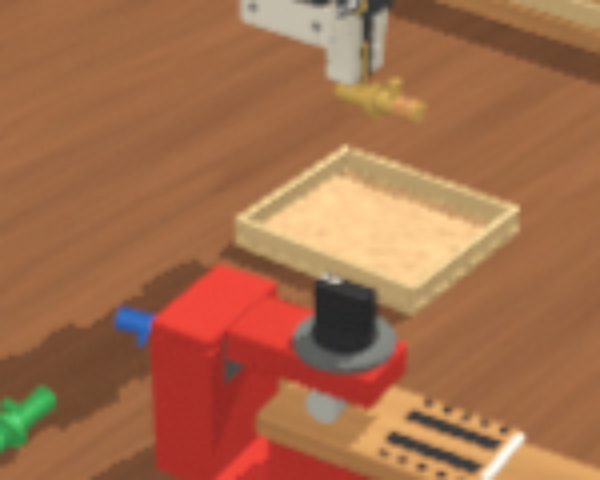

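The plug is level and centred over the tray. I'll lower it and watch the force near touchdown.

Emit:
servo_tool(steps=[[0.5,0,0,2,0],[0.5,0,0,2.5,0],[0.5,0,0,2.5,0],[0.5,0,0,1.5,0],[0.5,0,0,1.0,0],[0.5,0,0,0.4,0],[0.5,0,0,0,0]])

```text
time_s: 9.62
tcp_pos: [0.449, 0.2662, 0.0408]
eef_rot: [-180.0, -0.0, 2.7]
contact_force: [-0.0, -0.1, -1.0]
gripper_width: 0.01
```

Emit:
servo_tool(steps=[[0.5,0,0,0.2,0],[0.5,0,0,0.2,0],[0.5,0,0,0,0]])

```text
time_s: 10.0
tcp_pos: [0.4488, 0.2661, 0.0366]
eef_rot: [-180.0, -0.0, 2.6]
contact_force: [0.6, 0.3, -0.9]
gripper_width: 0.0099
```

Emit:
servo_tool(steps=[[0.5,0,0,0.1,0],[0.5,0,0,0,0]])

```text
time_s: 10.25
tcp_pos: [0.4488, 0.2661, 0.0355]
eef_rot: [180.0, 0.0, 2.6]
contact_force: [0.1, 0.7, -0.7]
gripper_width: 0.0099
```

Emit:
servo_tool(steps=[[0.5,0,0,0.1,0],[0.5,0,0,0,0]])

```text
time_s: 10.5
tcp_pos: [0.4488, 0.2662, 0.0347]
eef_rot: [-180.0, -0.0, 2.7]
contact_force: [-0.4, -0.4, 0.8]
gripper_width: 0.0099
```

Emit:
servo_tool(steps=[[0.5,0,0,0.1,0],[0.5,0,0,0,0]])

```text
time_s: 10.75
tcp_pos: [0.4489, 0.2662, 0.0344]
eef_rot: [-180.0, -0.0, 2.7]
contact_force: [-3.5, -1.8, 10.7]
gripper_width: 0.0099
```

```bash
python3 - <<'E'
from h import *
cv2.imwrite('pics/t6.png',cv2.resize(r.capture('scene')[100:220,200:350,::-1],None,fx=4,fy=4))
print(r.get_state()['contact_force'])
E
```

```text
[-3.31033719 -0.60977619  9.36747887]
```

View pics/t6.png

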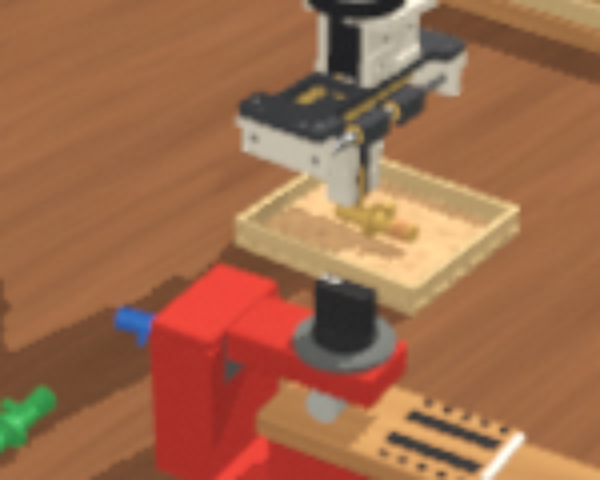

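Touchdown confirmed, with about 10 N upward. I'll ease off, open up and retreat.

Emit:
servo_tool(steps=[[0.5,0,0,-0.05,0],[1.5,0,0,0,0],[2.5,0,0,0,0],[4,0,0,0,0],[6,0,0,0,0],[8.7,0,0,0,0],[8.7,0,0,0,0],[8.7,0,0,0,0]])

```text
time_s: 11.8
tcp_pos: [0.4488, 0.2661, 0.034]
eef_rot: [180.0, 0.0, 2.6]
contact_force: [0.3, 0.2, 0.5]
gripper_width: 0.0694
```

Emit:
servo_tool(steps=[[8.7,0,0,0,0],[8.7,0,0,-1,0],[8.7,0,0,-2,0],[8.7,0,0,-3,0],[8.7,0,0,-4,0],[8.7,0,0,-5,0],[8.7,-3,0,0,0],[8.7,0,0,0,0]])

```text
time_s: 12.8
tcp_pos: [0.4177, 0.2645, 0.1855]
eef_rot: [-179.9, -0.1, 2.7]
contact_force: [0.6, -0.5, -0.2]
gripper_width: 0.0869
```

```bash
python3 - <<'E'
from h import *
s=r.get_state();cv2.imwrite('pics/w7.png',r.capture('wrist')[...,::-1])
cv2.imwrite('pics/t7.png',r.capture('scene')[...,::-1])
print(s['time_s'],s['tcp_pos'],s['contact_force'])
E
```

```text
12.8 [0.41773081 0.26451088 0.18553579] [ 0.60082274 -0.51112797 -0.23790172]
```

View pics/w7.png

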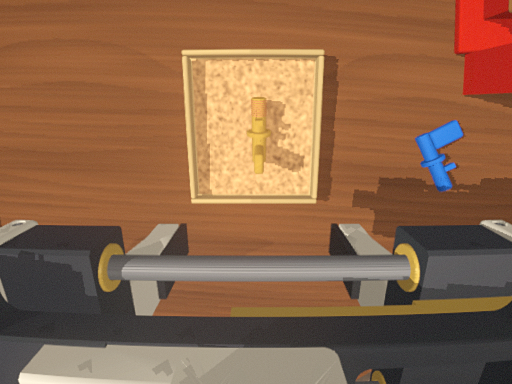

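View pics/t7.png

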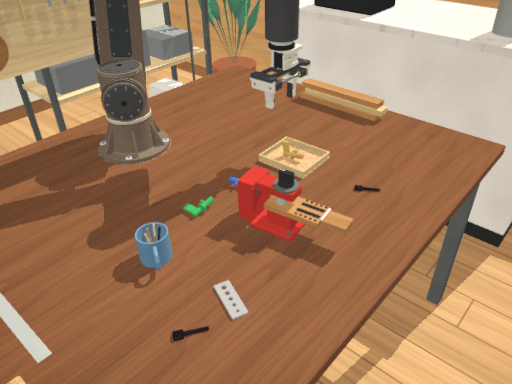

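The plug is in the tray, but its tab still seems to be standing. I'll wait and see whether it settles.

Emit:
servo_tool(steps=[[8.7,0,0,0,0],[8.7,0,0,0,0],[8.7,0,0,0,0],[8.7,0,0,0,0],[8.7,0,0,0,0],[8.7,0,0,0,0],[8.7,0,0,0,0],[8.7,0,0,0,0]])

```text
time_s: 13.9
tcp_pos: [0.4188, 0.2647, 0.1841]
eef_rot: [-180.0, -0.0, 2.7]
contact_force: [0.6, -0.5, -0.1]
gripper_width: 0.087
```

Emit:
servo_tool(steps=[[8.7,0,0,0,0],[8.7,0,0,0,0],[8.7,0,0,0,0],[8.7,0,0,0,0],[8.7,0,0,0,0],[8.7,0,0,0,0],[8.7,0,0,0,0],[8.7,0,0,0,0]])

```text
time_s: 14.9
tcp_pos: [0.4188, 0.2647, 0.1841]
eef_rot: [-180.0, 0.0, 2.6]
contact_force: [0.1, -0.2, -0.2]
gripper_width: 0.0867
```

```bash
python3 - <<'E'
from h import *
a=r.capture('wrist')[40:210,170:340,::-1];b=r.capture('scene')[130:185,250:340,::-1]
cv2.imwrite('pics/w8.png',cv2.resize(a,None,fx=3,fy=3));cv2.imwrite('pics/t8.png',cv2.resize(b,None,fx=6,fy=6))
w=cv2.imread('pics/w7.png');d=cv2.absdiff(w[40:210,170:340],a);print(d.max(),(d.max(2)>30).sum())
E
```

```text
90 1195
```

View pics/w8.png

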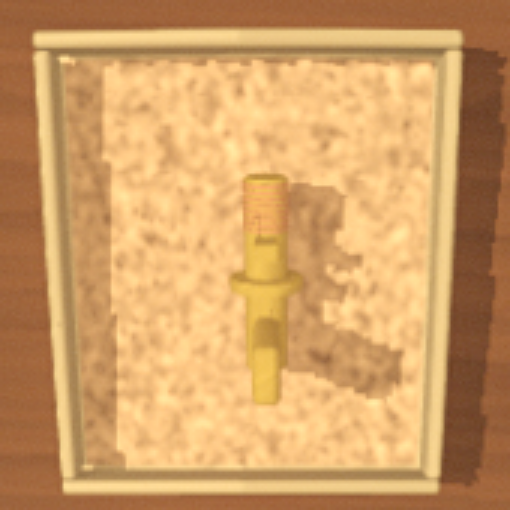

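View pics/t8.png

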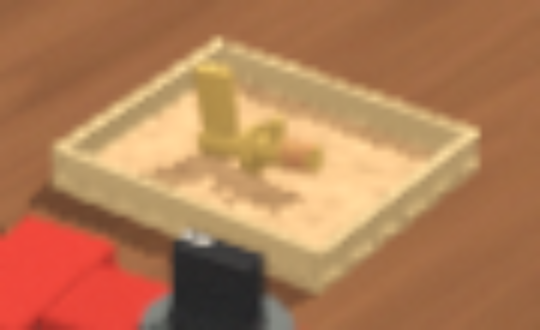

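Emit:
servo_tool(steps=[[8.7,0,0,0,0],[8.7,0,0,0,0],[8.7,0,0,0,0],[8.7,0,0,0,0],[8.7,0,0,0,0],[8.7,0,0,0,0],[8.7,0,0,0,0],[8.7,0,0,0,0]])

```text
time_s: 16.0
tcp_pos: [0.4188, 0.2647, 0.1841]
eef_rot: [180.0, -0.0, 2.6]
contact_force: [-0.2, 0.9, 0.4]
gripper_width: 0.0872
```

Emit:
servo_tool(steps=[[8.7,0,0,0,0],[8.7,0,0,0,0],[8.7,0,0,0,0],[8.7,0,0,0,0],[8.7,0,0,0,0],[8.7,0,0,0,0],[8.7,0,0,0,0],[8.7,0,0,0,0]])

```text
time_s: 17.0
tcp_pos: [0.4188, 0.2647, 0.184]
eef_rot: [180.0, 0.0, 2.6]
contact_force: [-0.1, 0.1, 1.0]
gripper_width: 0.087
```

```bash
python3 - <<'E'
from h import *
a=cv2.resize(r.capture('wrist')[40:210,170:340,::-1],None,fx=3,fy=3)
t=cv2.resize(r.capture('scene')[130:185,250:340,::-1],None,fx=6,fy=6)
for n,x in(('w8',a),('t8',t)):
    d=cv2.absdiff(cv2.imread(f'pics/{n}.png'),x);print(n,d.max(),(d.max(2)>30).sum())
s=r.get_state();q=back('wrist',[[170+265/3,40+380/3]],.03,s);print(q)
import numpy as np
T0=cv2.imread('pics/top0.png');T=r.capture('top')[...,::-1];cv2.imwrite('pics/top9.png',T)
print('knob diff',cv2.absdiff(T0,T)[140:172,238:270].max())
E
```

```text
w8 16 0
t8 6 0
[[0.43181175 0.26540379 0.03      ]]
knob diff 10
```

The plug hasn't moved over the last 2 s and the knob looks the same as at the start, so I'm handing in the job.

```bash
python3 -c "
from plant import r
print(r.close_job())"
```

```text
the job is handed in; nothing more can be done
None
```

The brass plug is out of the port and standing in the wooden tray. I handed the job in at about 17 s of the 48 s allowed; no verdict was reported.

- **What I did:** I lowered the open jaws on either side of the leaning tab and closed them, which turned the tab upright. I then gripped at 30 N, drew the plug straight out (about 95 mm from the clamp face), carried it over the tray and lowered it. The floor pushed back with about 10 N before I let go and backed away.
- **Plug:** it stands on the cork with its tab up, leaning slightly back, and did not topple over flat. The pictures before and after the last 2 s showed no movement. I estimate its origin is about 20 mm above the tray's underside, near (0.45, 0.266), inside the walls.
- **Knob:** its patch in the top picture is unchanged from the start apart from image noise.
- **Gripper:** it is open and clear of everything, with no measurable contact force.
- **Disagreements between measurements:** the two cameras differed by 2 to 9 mm on the tray's corners. The clamp's front edge measured 77 mm instead of 80, probably because its corners are rounded. Neither affected the result.

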